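# Send the stringing machine's tension head home

## Task

A bare racket frame is mounted on the stringing machine, and the head that tensions the string has to be locked at its home stop before the first string goes in. With the fingertips, press the ribbed lock-release button on top of the tension head right down and keep it down while you push the head along its rail until it rests against the stop beside the racket turntable, then let the button come up so that the head is locked there. Keep off the string jaws, and leave the tools and the other things on the counter where they are.

Things in the scene. Friction and masses are not known exactly. Their poses are not given: they have to be found in the camera images.
- stringer: Racket-stringing machine fixed to the counter. Origin on the counter under the rail; y runs along the rail, x across it, z up. Steel rail 60 mm wide, top at z 85 mm; at its -y end the home stop (a block up to z 115 mm), then the turntable with a bare racket frame (frame at z 226 mm, nearest part 180 mm from the origin); the outer stop is at the +y end. A tool tray lies along the -x side.
- tension_head (a joint): Tension head on the rail: distance in m left to the home stop; 0 = against it, 0.20 = against the outer stop; falls as the head goes to the machine's -y. The head is a white box 92 (x) x 130 (y) mm, deck 159 mm above the counter, 0.9 kg; at 0 its centre is 75 mm to -y of the machine's origin. Lock released: 2 to 4 N move it; locked: it resists over 30 N, with 1 mm of play.
- release_top (a point): Centre of the top face of the release button, a black ribbed cap 40 (x) x 44 (y) mm, 12 mm above the deck, its top 171 mm above the counter while up; the point moves with button and head. On its -y side stands the thumb ledge, a dark bar 52 mm wide (x), 14 mm thick, its face 28 mm from this point, its top 18 mm above the raised button: a finger on the button can push the head by it.
- release (a joint): Travel of the release button in m: 0 = up (locked), 0.008 = right down. Straight down against a spring, 2.7 N at first and 5 N right down; comes up by itself. The head is free while it is more than about 5 mm down; let up on the way, the lock catches in the rack under the rail, which has a notch every 8 mm and one at the home stop.
- string_jaws: The string jaws at the -y end of the tension head's deck: two steel plates 34 mm long on a 34 mm round post, 58 mm high, up to 217 mm above the counter. Origin at the foot of the post, on the deck, 78 mm to the -y side of the centre of the button. Not to be touched.
- crank_handle: Loose crank handle, 120 mm long and 20 mm high, lying in the tool tray. Origin on its underside. To be left alone.
- awl: Loose awl with a wooden handle, 125 mm long and 22 mm thick, lying in the tool tray. To be left alone.
- overgrip: Loose roll of grip tape, 42 mm across and 28 mm high, in the tool tray. To be left alone.
- string_reel: Loose reel of string, 110 mm across and 30 mm high, flat on the counter on the +x side of the rail. To be left alone.
- drink_bottle: Loose yellow drink bottle, 66 mm across and 190 mm high, standing on the counter on the +x side of the rail. To be left alone.
- shuttle_tube: Loose short tube of shuttlecocks, 70 mm across and 215 mm high, standing on the counter on the +x side of the rail, towards the turntable. To be left alone.
- keys: Loose bunch of keys, 130 mm long, on the counter on the machine's +x side, towards the +y end. To be left alone.
- cutters: Loose string cutters, 120 mm long, lying on the machine's base beam between the home stop and the turntable's column. To be left alone.

How it is judged:
By the outcome, as a careful person would: the job done as asked, in the order asked, and still so for the second after the job is handed in, with the robot touching nothing.
It also fails if it takes over 38 s, if anything falls off the work surface, if the arm or the gripper's body presses on something with over 40 N, if the wrist force passes 120 N, or if a joint passes its speed limit or range.

## Robot

A 6-joint arm with a two-finger parallel gripper is mounted at the origin on the work surface. World frame = base frame: x ahead of the robot, y to its left, z up, the work surface at z = 0. Lengths are in mm, angles in rad, forces in N, time in s.
With the tool pointing down it reaches from about 350 to 775 mm from the base axis. Payload 7.3 kg.
Tool frame: the origin (TCP) lies at the very end of the fingers, on their centre line; the grasp point (between the pads) lies 19 mm behind it; x points along the fingers, z is the direction in which the jaws open and shut, and the axes are right-handed (so a half turn about x gives the same grasp; the last joint's range is limited). The gripper opens to 92 mm and grips with 3 to 60 N. Pads are 19 mm wide; open, the fingers measure 130 mm over their backs; the gripper's body (75 mm by 190 mm) begins 47 mm behind the grasp point.
Start: joints at [1.194, 0.342, 1.524, -0, 1.275, -0.146], TCP at [120.081, 511.102, 226.741] pointing down, gripper open.
Joint ranges: [-2.53, 2.53], [-0.77, 2.02], [0.04, 2.7], [-1, 4.14], [0.28, 2.66], [-3.11, 3.11]. Speed limits (rad/s): [2.57, 2.57, 3.14, 3.14, 3.14, 3.14].

## Interface

Orientations are given as [roll, pitch, yaw] about the fixed x, y, z axes, in that order (R = Rz(yaw) Ry(pitch) Rx(roll)).
In Python, from plant import * gives the robot as it stands.
- The arm moves only by the tool carry_out, never from a script. Its argument "rows" is a list of rows, each a list of 4 numbers: the shift along the world's x, y, z in mm, then the turn about the world's z in degrees. In form: [[x, y, z, twist], ...]. A call has 1 to 20 rows; each row is the pose to reach, as a shift and turn from the pose measured when the call began; what a row does not reach only later rows make up. A row lasts 1/12 s, in which the tool goes at most 41.7 mm and 7.16 degrees, less where a joint would pass 70% of its speed; a pose out of reach is approached as far as the arm can. A call with a gripper value outside its range is refused whole. "hand" is the finger opening in mm, from 0 to 91.8, set as the call begins (left out, the last holds). The fingers move at their own pace and stop on an object; the grip force is fixed at half the most. Time passes only in rows, so rows that repeat a pose let the fingers close. It gives the time, the measured TCP pose, the force and the opening at its end, in the units of the state.
- get_obs(): the state, without advancing time (a new reading comes with each control period).
- capture(name): name is "side" or "top"; returns the picture (480x640x3 uint8, red, green, blue); there is no depth.
- camera_info(name): a dict with "camera_matrix" (3x3 intrinsics, pixels), "dist" ([k1, k2, p1, p2, k3] as OpenCV has them; the pictures are not rectified), "pose" (4x4, takes a point from camera to world coordinates). Camera axes: x right, y down, z forward; pixel columns grow to the right and rows downward; lengths in mm; the calibration is good to about 2 mm. A picture is of the moment at which its call begins. camera_info takes no time and is no camera call.
- close_job(): hands the job in, once; it reports no verdict.
The state is a dict: "time": time; "joint_positions": joint angles; "dq": joint speeds; "tau": joint torques, N m; "tool_pos": TCP position; "tcp_rot": TCP orientation; "contact_force": force on the tool from outside, world axes, zero at the start; "moment": the same for the moment, N m; "grip_width": finger opening in mm.
Only numpy, scipy, OpenCV 4.12 (cv2) and the standard library are available. Lean on these libraries where they do the work, as an engineer would, in place of code of your own. Each camera call takes 0.05 s, during which the arm holds its last target. There are 200 camera calls.

## Working session

There is one attempt and no reset: what is moved stays moved. The work goes in short steps, Python scripts to look and compute and a tool call to move; the robot and the scene stay as the last step left them, time stands still between calls to the robot, and variables do not carry over. Pictures are saved under pics/ and viewed, about 8 in all and at most 12, crops included, and the job is handed in when it is done.

Besides the shell and the picture viewer there is one more tool, called after ">>>" by a JSON object that holds its "fn" and its "kwargs". carry_out: Moves the arm, as the interface text tells. Its arguments: {"type":"object","properties":{"rows":{"type":"array"},"hand":{"type":"number"}},"required":["rows"]}

```bash
mkdir -p pics
python3 - <<'E'
from plant import *
import cv2
for n in ("side","top"):
    cv2.imwrite(f"pics/{n}0.png",capture(n)[:,:,::-1])
    c=camera_info(n);print(n,c["camera_matrix"],c["dist"],c["pose"])
o=get_obs();print(o["time"],o["tool_pos"],o["tcp_rot"],o["contact_force"],o["grip_width"])
E
```

```text
side [[495.80893517   0.         326.71336561]
 [  0.         495.80893517 232.84405088]
 [  0.           0.           1.        ]] [-0.03682287  0.          0.          0.          0.        ] [[-9.75450174e-01 -1.56259204e-01  1.55177382e-01  4.62813205e+02]
 [-2.20174371e-01  7.06377817e-01 -6.72721061e-01  6.09880713e+02]
 [-4.49500250e-03 -6.90371958e-01 -7.23440637e-01  7.16041624e+02]
 [ 0.00000000e+00  0.00000000e+00  0.00000000e+00  1.00000000e+00]]
top [[501.81742659   0.         323.58424407]
 [  0.         501.81742659 241.08032749]
 [  0.           0.           1.        ]] [-0.10508476  0.          0.          0.          0.        ] [[ 2.57611111e-05 -9.99665004e-01  2.58820180e-02  5.65648881e+02]
 [-9.99995815e-01 -1.00629788e-04 -2.89139257e-03  5.83613781e+01]
 [ 2.89302847e-03 -2.58818352e-02 -9.99660823e-01  9.77420247e+02]
 [ 0.00000000e+00  0.00000000e+00  0.00000000e+00  1.00000000e+00]]
0.1 [119.94419134 510.74527299 226.14080574] [ 3.011323    1.56946117 -1.93184777] [ 1.07411941  0.41552009 -0.45766473] 91.6253163079908
```

View pics/side0.png

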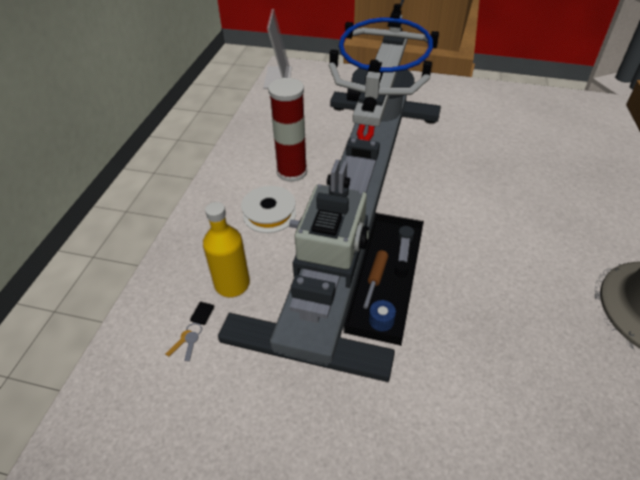

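View pics/top0.png

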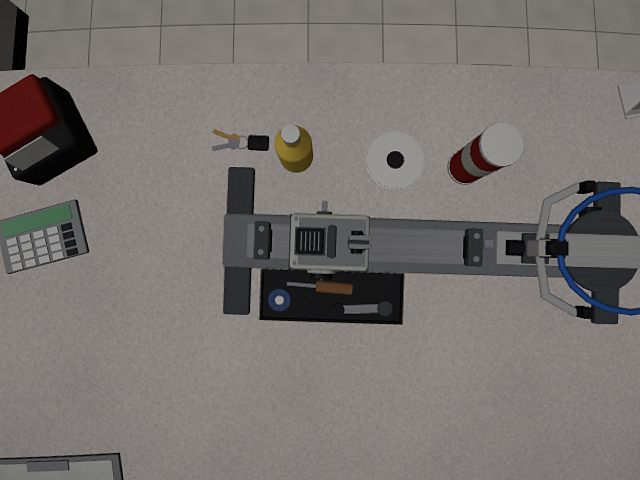

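The top view shows the head at about (330,242) with its button at (310,241), the ledge at (332,241), the jaws at (358,242) and the home stop at (474,247). Image right is about world -y. I'll enlarge the head and compute positions.

```bash
cat > h.py <<'E'
import numpy as np,cv2
from plant import *
def ray(n,uv,z):
    c=camera_info(n);K=np.array(c["camera_matrix"]);T=np.array(c["pose"])
    p=cv2.undistortPoints(np.array([[uv]],float),K,np.array(c["dist"]))[0,0]
    d=T[:3,:3]@[p[0],p[1],1];o=T[:3,3]
    return o+d*(z-o[2])/d[2]
def proj(n,P):
    c=camera_info(n);T=np.linalg.inv(np.array(c["pose"]))
    r,_=cv2.Rodrigues(T[:3,:3])
    return cv2.projectPoints(np.array(P,float).reshape(-1,1,3),r,T[:3,3],np.array(c["camera_matrix"]),np.array(c["dist"]))[0][:,0]
E
python3 - <<'E'
from h import *
a=cv2.imread("pics/top0.png")[200:290,220:500]
cv2.imwrite("pics/c1.png",cv2.resize(a,None,fx=2.85,fy=2.85,interpolation=cv2.INTER_CUBIC))
b=cv2.imread("pics/top0.png")[205:280,280:380]
cv2.imwrite("pics/c2.png",cv2.resize(b,None,fx=8,fy=8,interpolation=cv2.INTER_CUBIC))
print(ray("top",(310,241),171),ray("top",(358,242),217),ray("top",(467,247),115))
E
```

```text
[586.65472171  77.86634305 171.        ] [583.94657316   3.95896675 217.        ] [ 577.72703512 -192.99882771  115.        ]
```

View pics/c2.png

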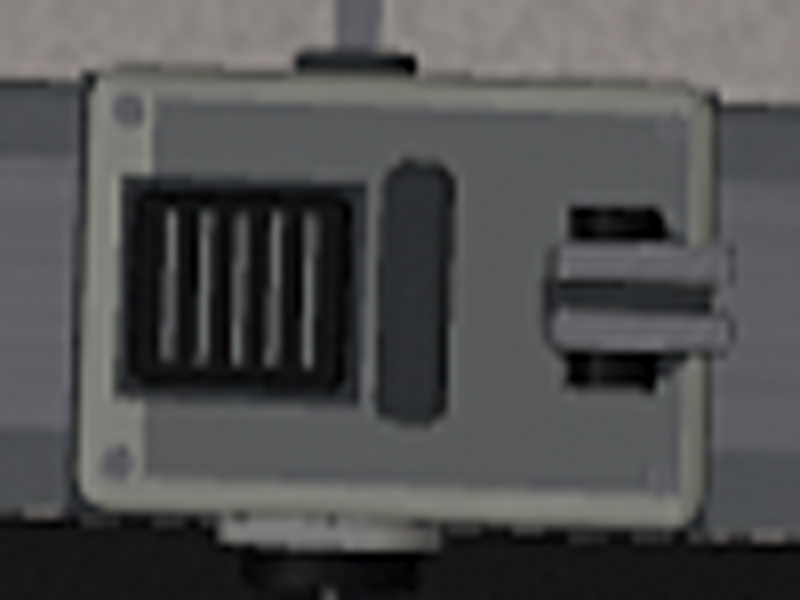

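View pics/c1.png

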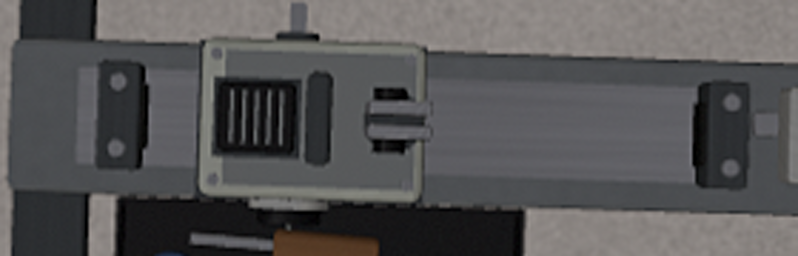

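Run:
```python
from h import *
from scipy.spatial.transform import Rotation as R
f=lambda x,y:(220+(x+.5)/2.85-.5,200+(y+.5)/2.85-.5)
g=lambda x,y:(280+(x+.5)/8-.5,205+(y+.5)/8-.5)
t=lambda p,z:ray("top",p,z)
o=(t(f(118,81),115)+t(f(117,148),115))/2; h=(t(f(732,102),115)+t(f(731,168),115))/2
d=(h-o)/np.linalg.norm(h-o);print("stops",o,h,d,np.degrees(np.arctan2(d[0],-d[1])))
b=t(g(240,288),171);l=t(g(415,292),189);j=t(g(640,297),217)
print("button",b,"ledge",l,"jaws",j,"along",(l-b)@d,(j-b)@d)
front=t(g(712,300),159);stop=t(f(697,130),115)
print("front",front,"stop",stop,"dist",(stop-front)@d)
s=cv2.imread("pics/side0.png")
print("button in side",proj("side",[b,l]))
m=get_obs();M=R.from_euler("xyz",m["tcp_rot"]).as_matrix();print(M.round(3),m["tool_pos"])
```

```text
stops [590.09646897 163.77823816 115.        ] [ 577.65029257 -209.56095907  115.        ] [-0.03331894 -0.99944477  0.        ] -1.909387974040167
button [587.35821024  78.57023487 171.        ] ledge [586.09098466  43.7373635  189.        ] jaws [584.42091392   1.58505374 217.        ] along 34.85575372395948 77.04030424495642
front [585.24122021 -17.46411141 159.        ] stop [ 580.69778034 -188.13636704  115.        ] dist 170.72887587109727
button in side [[325.39098924 220.95746055]
 [331.00765042 197.74371931]]
[[-0.    -0.973  0.229]
 [-0.001  0.229  0.973]
 [-1.     0.    -0.001]] [119.94419134 510.74527299 226.14080574]
```

>>> {"fn": "carry_out", "kwargs": {"rows": [[0,0,40,0],[100,-95,60,-7],[200,-190,60,-20],[300,-285,60,-50],[467,-445,60,-78.7],[467,-445,60,-78.7],[467,-445,60,-78.7],[467,-445,60,-78.7],[467,-445,60,-78.7],[467,-445,60,-78.7],[467,-445,60,-78.7],[467,-445,60,-78.7],[467,-445,60,-78.7],[467,-445,60,-78.7],[467,-445,60,-78.7],[467,-445,60,-78.7],[467,-445,60,-78.7],[467,-445,60,-78.7],[467,-445,60,-78.7],[467,-445,60,-78.7]], "hand": 0}}

```text
time: 1.77
tool_pos: [586.2, 66.4, 285.7]
tcp_rot: [2.914, 1.568, 2.881]
contact_force: [0.5, -0.5, -0.6]
grip_width: 0.2
```

>>> {"fn": "carry_out", "kwargs": {"rows": [[0.5,-1,-35,0],[0.5,-1,-70,0],[0.5,-1,-90,0],[0.5,-1,-103,0],[0.5,-1,-103,0],[0.5,-1,-103,0]]}}

```text
time: 2.27
tool_pos: [585.9, 66.6, 183.0]
tcp_rot: [2.923, 1.567, 2.891]
contact_force: [0.3, -0.2, 0.5]
grip_width: 0.3
```

Run:
```python
from h import *
o=get_obs();print(o["time"],o["tool_pos"],o["contact_force"])
s=capture("side")[150:290,240:430,::-1]
cv2.imwrite("pics/c3.png",cv2.resize(s,None,fx=4,fy=4,interpolation=cv2.INTER_CUBIC))
```

```text
2.2667 [585.88007683  66.6223977  182.98016493] [ 0.28353682 -0.20896523  0.49090228]
```

View pics/c3.png

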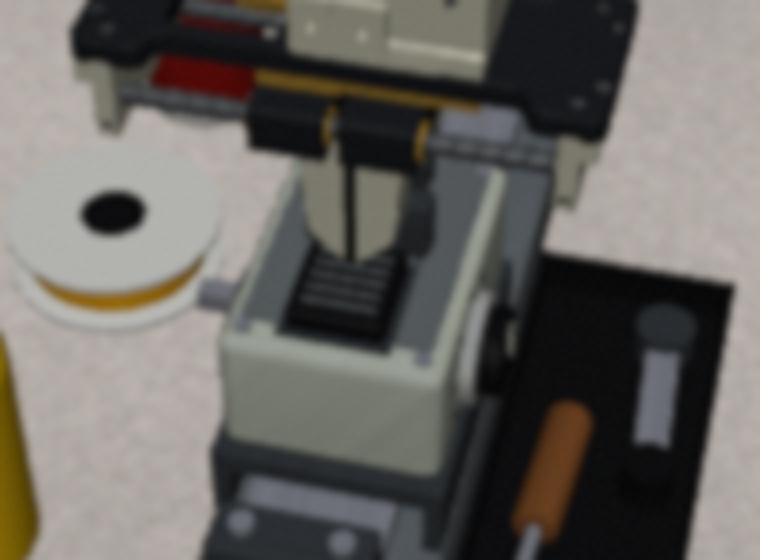

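The closed fingertips (crop 350,245) stand centred over the button (345,290), just behind the ledge and clear of the jaws. Next I press down.

>>> {"fn": "carry_out", "kwargs": {"rows": [[1,0,-8,0],[1,0,-12,0],[1,0,-15,0],[1,0,-17,0],[1,0,-18.5,0],[1,0,-19.5,0],[1,0,-19.5,0],[1,0,-19.5,0]]}}

```text
time: 2.98
tool_pos: [587.9, 66.5, 164.9]
tcp_rot: [2.003, 1.57, 1.971]
contact_force: [-0.3, 1.8, 3.2]
grip_width: 0.6
```

>>> {"fn": "carry_out", "kwargs": {"rows": [[-0.5,0,-1.5,0],[-0.5,0,-2.5,0],[-0.5,0,-3,0],[-0.5,0,-3,0],[-0.5,0,-3,0]]}}

```text
time: 3.4
tool_pos: [588.0, 66.5, 163.2]
tcp_rot: [0.512, 1.569, 0.48]
contact_force: [-0.7, 1.7, 10.1]
grip_width: 0.9
```

>>> {"fn": "carry_out", "kwargs": {"rows": [[-0.1,-2,-1.5,0],[-0.2,-5,-1.5,0],[-0.3,-9,-1.5,0],[-0.5,-15,-1.5,0],[-0.8,-23,-1.5,0],[-1.1,-32,-1.5,0],[-1.4,-41,-1.5,0],[-1.7,-50,-1.5,0],[-2,-59,-1.5,0],[-2.3,-68,-1.5,0],[-2.6,-77,-1.5,0],[-2.9,-86,-1.5,0],[-3.2,-95,-1.5,0],[-3.5,-104,-1.5,0],[-3.7,-112,-1.5,0],[-3.9,-118,-1.5,0],[-4,-121,-1.5,0],[-4,-121,-1.5,0]]}}

```text
time: 4.9
tool_pos: [584.0, -55.9, 163.1]
tcp_rot: [-0.183, 1.568, -0.216]
contact_force: [-2.7, -0.4, 12.2]
grip_width: 0.5
```

Run:
```python
from h import *
o=get_obs();print(o["time"],o["tool_pos"],o["contact_force"])
a=capture("top")[180:300,330:530,::-1]
cv2.imwrite("pics/c4.png",cv2.resize(a,None,fx=4,fy=4,interpolation=cv2.INTER_CUBIC))
```

```text
4.9 [584.01864974 -55.90920514 163.10322543] [-2.69160849 -0.35708352 12.22919216]
```

View pics/c4.png

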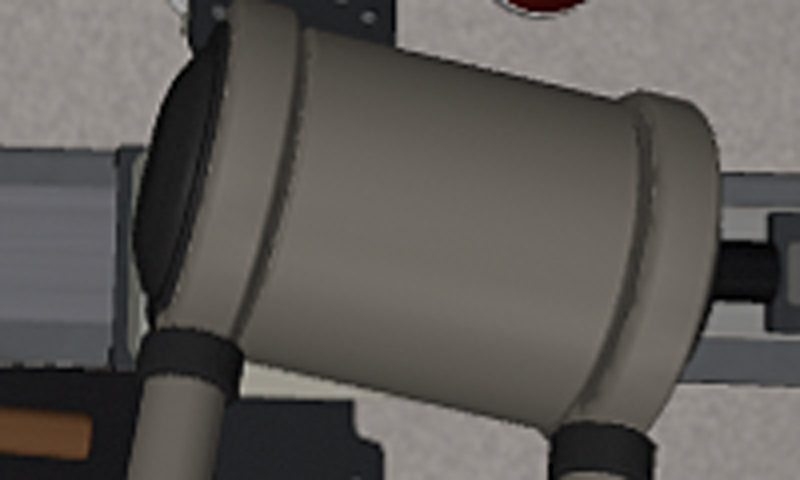

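The rail behind the head is exposed up to column 363 and the head has moved with the fingers by about 120 mm. I'll carry on more slowly to the stop.

>>> {"fn": "carry_out", "kwargs": {"rows": [[-0.1,-2,-1.4,0],[-0.2,-6,-1.4,0],[-0.4,-12,-1.4,0],[-0.6,-18,-1.4,0],[-0.8,-24,-1.4,0],[-1,-30,-1.4,0],[-1.2,-35,-1.4,0],[-1.3,-39,-1.4,0],[-1.4,-42,-1.4,0],[-1.5,-44,-1.4,0],[-1.5,-44,-1.4,0]]}}

```text
time: 5.87
tool_pos: [582.5, -100.7, 163.2]
tcp_rot: [-0.461, 1.566, -0.494]
contact_force: [-2.7, 0.1, 11.7]
grip_width: 0.6
```

>>> {"fn": "carry_out", "kwargs": {"rows": [[-0.1,-2,-1.3,0],[-0.1,-4,-1.3,0],[-0.2,-6,-1.3,0],[-0.2,-8,-1.3,0],[-0.2,-8,-1.3,0]]}}

```text
time: 6.28
tool_pos: [582.7, -107.6, 163.2]
tcp_rot: [-0.035, 1.565, -0.068]
contact_force: [-1.4, 5.9, 10.5]
grip_width: 0.2
```

>>> {"fn": "carry_out", "kwargs": {"rows": [[0,-2,-1.3,0],[0,-4,-1.3,0],[-0.1,-5,-1.3,0],[-0.1,-5,-1.3,0]]}}

```text
time: 6.62
tool_pos: [582.9, -109.1, 163.2]
tcp_rot: [0.649, 1.562, 0.617]
contact_force: [0.1, 15.4, 12.7]
grip_width: 0.4
```

>>> {"fn": "carry_out", "kwargs": {"rows": [[0,-4,-1.3,0],[0,-4.5,-1.3,0],[0,-4.5,-1.3,0],[0,-4,1,0],[0,-3.5,3,0],[0,-3.5,5,0],[0,-3,7,0],[0,-3,9,0],[0,-3,11,0],[0,-3,12,0],[0,-3,12,0]]}}

```text
time: 7.53
tool_pos: [581.4, -109.0, 172.9]
tcp_rot: [1.407, 1.56, 1.375]
contact_force: [-0.1, 11.4, -4.6]
grip_width: 0.2
```

>>> {"fn": "carry_out", "kwargs": {"rows": [[0,2,1,0],[0,5,3,0],[0,7,8,0],[0,7,25,0],[0,8,60,0],[0,8,100,0],[-30,50,130,0],[-60,90,140,0],[-90,130,140,0],[-120,170,140,0],[-140,210,140,0],[-160,240,140,0],[-160,260,140,0],[-160,260,140,0],[-160,260,140,0]]}}

```text
time: 8.78
tool_pos: [420.0, 153.4, 314.0]
tcp_rot: [1.277, 1.559, 1.249]
contact_force: [-0.6, -0.6, 0.0]
grip_width: 0.4
```

Run:
```python
from h import *
o=get_obs();print(o["time"],o["tool_pos"],o["contact_force"])
s=capture("top")[:,:,::-1]
cv2.imwrite("pics/top5.png",s)
cv2.imwrite("pics/c5.png",cv2.resize(s[205:285,380:510],None,fx=6,fy=6,interpolation=cv2.INTER_CUBIC))
cv2.imwrite("pics/side5.png",capture("side")[:,:,::-1])
```

```text
8.7833 [419.95408872 153.44842486 314.02232327] [-0.60314227 -0.60457938  0.02557752]
```

View pics/c5.png

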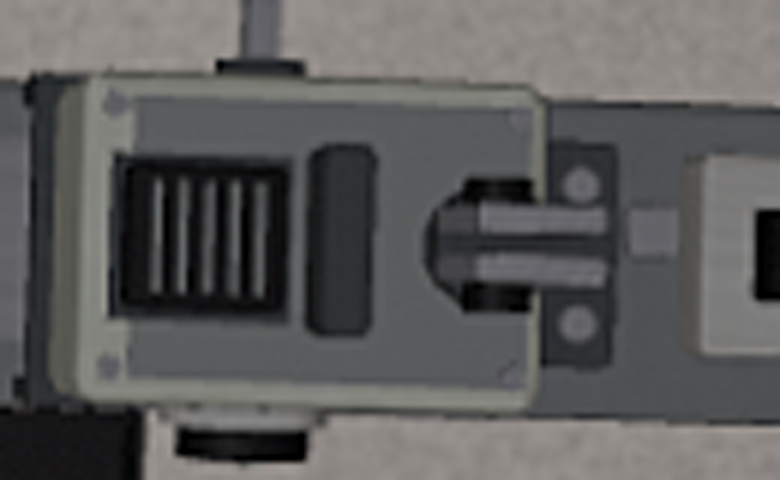

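View pics/side5.png

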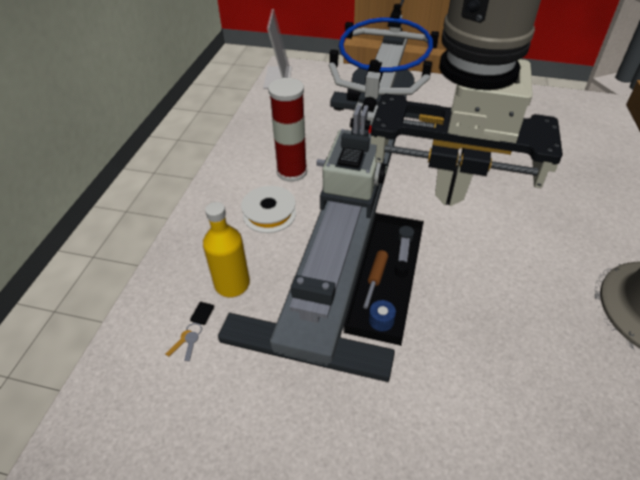

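Run:
```python
from h import *
g=lambda x,y:(380+(x+.5)/6-.5,205+(y+.5)/6-.5)
d=np.array([-.0333,-.9994,0])
t=lambda x,y,z:ray("top",g(x,y),z)
b=t(204,237,171);f=t(541,245,159);bolt=(t(581,185,115)+t(577,325,115))/2
print("button",b,"travel",(b-[587.36,78.57,171])@d,"front",f,"bolt",bolt,"gap to face",(bolt-f)@d-21.4)
```

```text
button [581.69500205 -89.1970241  171.        ] travel 167.85500831389493 front [ 579.7163481  -184.80884016  159.        ] bolt [ 577.58263008 -209.10166877  115.        ] gap to face 2.949305724566724
```

Run:
```python
from h import *
s=cv2.imread("pics/side5.png")
b=np.array([581.7,-89.2,0])
u=np.array([.9994,-.0333,0]);v=np.array([.0333,.9994,0])
S=8;x0,y0=310,120
im=cv2.resize(s[y0:y0+70,x0:x0+90],None,fx=S,fy=S,interpolation=cv2.INTER_CUBIC)
for z,c in((171,(0,255,0)),(163,(0,0,255))):
    P=[b+i*u*20+j*v*22+[0,0,z] for i,j in((-1,-1),(1,-1),(1,1),(-1,1))]
    q=((proj("side",P)-[x0,y0]+.5)*S).astype(np.int32);cv2.polylines(im,[q],True,c,1)
cv2.imwrite("pics/c6.png",im)
```

```text
(no output)
```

View pics/c6.png

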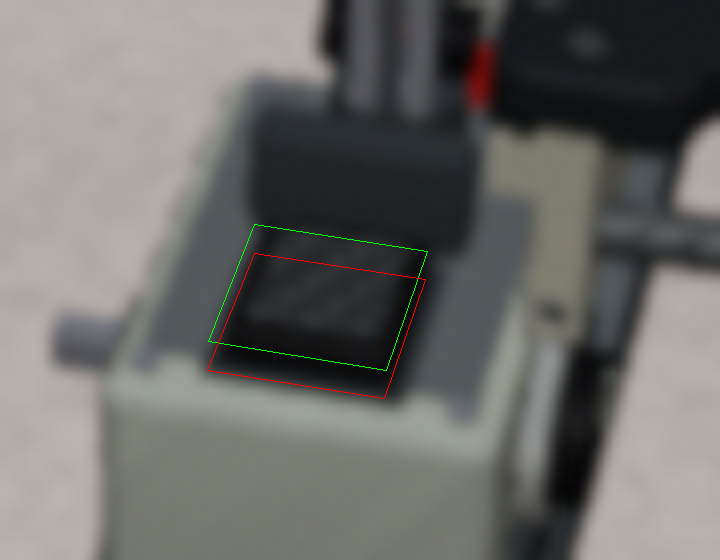

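The ribbed top lies in the green (raised) outline with the cap's front face showing below it, so the button is up. Handing in.

```bash
python3 -c "
from plant import *
print(close_job())"
```

```text
the job is handed in; nothing more can be done
None
```

The tension head is at its home stop with the release button up. I handed the job in at about 9 s of the 38 s allowed.

**What I did:** With the fingers closed, I pressed the button right down until it bottomed at about 10 N. I kept it down while pushing the head about 168 mm along the rail by the thumb ledge. When it met the stop at about 15 N, I let the button up while still pushing lightly, then backed the arm clear.

**Last checks:**
- **Position:** The fingertips stopped at y = -109 mm, within about 2 mm of where I expected the stop. The top view, however, gave a gap of about 3 mm at the stop. I put that down to camera error and trusted the force reading, because with the button fully down only the stop could resist 15 N.
- **Button:** The side view shows the button in its raised position.
- **Lock:** I did not test it by trying to move the head again.
- **Other things:** The wrist force is back near zero, and the tools and objects I can see are where they were. The cutters are mostly hidden in the last pictures, so I could not check them fully. I saw no contact with the string jaws.

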